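# Tuck the takeaway box shut

### The job

Close the takeaway box over the roll: with your fingertips, fold the box's raised flap over and press it down, then keep it down and push it forward by its green ramp until its edge is tucked fully home beneath the green lip, and let go so that the lip alone holds it shut. Only push: do not pinch the flap or its ramp, reach to its white inner side or bend it back further open, do not lift the roll, and leave the things standing around where they are.

Things in the scene. Friction and masses are not known exactly. Their poses are not given: they have to be found in the camera images.
- roll_box: open takeaway box of stiff brown board, fixed to the bench, 140 x 270 mm outside (x, y), walls 4 mm, rim 62 mm high; holds a toasted roll. Origin: centre of its underside on the bench. x points from the flap's hinge to the lip (away from the robot, turned by up to 0.55 rad), y along the hinge, z up
- flap (a joint): angle of the hinged flap, rad: 0 = folded flat on the box rim, about 1.57 = upright, grows as it opens (to 1.9). Closing turns its edge over, away from the robot. It is springy: some 0.5 to 1.5 N at the ramp folds it, and let go it rises again (to about 0.8) unless the lip holds it
- strip (a joint): slide of the flap's rear strip with hinge and flap, m: 0 = nearest the robot (the strip overhangs the near wall by 28 mm and the flap's edge, when down, lies 12 mm short of the lip), 0.028 = fully home (strip flush with the near wall, edge 16 mm beneath the lip). It stays where it is left; 2.5 to 4 N moves it. If pushed home while the flap is up, the flap lands on the lip instead of under it
- flap_hinge (a point): middle of the flap's hinge line, 65 mm above the bench, at box x = -68 mm + slide; its axes are the box's
- ramp (a point): green thumb ramp on the flap's outer face, foot of its push face at mid-width: 60 mm from the hinge line, on the outer surface (2.5 mm above the hinge line when flat). The push face is 90 mm wide, 7 mm high and faces the hinge; from its top the ramp slopes down to the edge side (push face geom flap_c4, slope flap_c5). Axes: x from hinge to edge, z out of the outer face
- flap_edge (a point): middle of the flap's free edge (end of the tongue), at half thickness. The flap is a panel, brown outside (toward the robot) and white on its inner side (geoms flap_c2, flap_c3), 5 mm thick, 104 mm from hinge to edge, 260 mm wide (the last 24 mm, the tongue, 200 mm wide)
- lip_edge (a point): middle of the lower edge of the green lip, on the side toward the hinge, 71.5 mm above the bench; a flap lying flat has its upper face 4 mm lower. The green lip stands on the far wall, 230 mm long along y, at box x 48 to 70 mm, z 71.5 to 75.5 mm; the slot beneath it is open toward the hinge and ends at a web at x = 66 mm
- roll: toasted bread roll, 87 x 235 x 49 mm, lying loose in the box below the rim; origin: centre of its underside
- tomato: red tomato, 75 mm, loose, to the left; origin at its underside; leave alone
- salt_shaker: salt shaker, 44 mm wide, 90 mm high, loose, left behind; origin at its underside; leave alone
- sauce_cup_1: small metal cup with red sauce, 61 mm wide, 35 mm high, loose, behind the box; origin at its underside; leave alone
- sauce_cup_2: small empty metal cup, 61 mm wide, 35 mm high, loose, to the right; origin at its underside; leave alone
- spice_jar: spice jar with red cap, 45 mm wide, 106 mm high, loose, to the right; origin at its underside; leave alone
Things that resemble listed ones, but are neither listed nor needed, are in the scene too. There is more than one size of the roll; the one meant has the size given above.

How it is judged:
On the way, in this order (a step that is already met when the one before it is completed fails the run):
1. the flap is folded down while its edge is still short of full engagement under the lip (value of joint flap below 0.15 rad and value of joint strip below 0.016 m), for 0.02 s.
2. the flap's edge is pushed well beneath the lip (value of joint strip above 0.02 m and value of joint flap below 0.08 rad), for 0.2 s.
At the end, for the whole second after the job is handed in: The flap lies folded (less than 0.08 rad open) with its edge at least 8 mm beneath the lip (slide over 20 mm of 28), held there by the lip alone and at rest; the roll lies in the box and every bystander stands within 30 mm of its place, upright (all of step 2 and velocity of joint strip between -0.01 and 0.01 m/s and velocity of joint flap between -0.1 and 0.1 rad/s and z of roll in the frame of roll_box below 0.02 m and distance of each of tomato, salt_shaker, sauce_cup_1, sauce_cup_2, spice_jar from where it was at the start of the episode below 0.03 m and angle between each of tomato, salt_shaker, sauce_cup_1, sauce_cup_2, spice_jar's own z axis and vertical below 0.2 rad); the robot touches nothing.
It fails at once if the flap is pinched or pulled by its inner side (contact force between the fingers and flap_c2 above 1 N or contact force between the fingers and flap_c3 above 1 N).
It fails at once if the ramp is pinched from both sides (contact force between the fingers and flap_c4 above 12 N and contact force between the fingers and flap_c5 above 12 N).
It fails at once if the flap is pulled back open beyond where it stood (value of joint flap above 1.8 rad).
It fails at once if the roll is lifted (z of roll in the frame of roll_box above 0.025 m).
It fails at once if a bystander is moved or lifted (distance of any of tomato, salt_shaker, sauce_cup_1, sauce_cup_2, spice_jar from where it was at the start of the episode above 0.03 m).
It also fails if it takes over 38 s, if anything falls off the work surface, if the arm or the gripper's body presses on something with over 40 N, if the wrist force passes 120 N, or if a joint passes its speed limit or range.

### The arm

A 6-joint arm with a two-finger parallel gripper is mounted at the origin on a cart in front of the work surface, level with it; the furniture and walls round the work are solid. World frame = base frame: x ahead of the robot, y to its left, z up, the work surface at z = 0. Lengths are in m, angles in rad, forces in N, time in s.
With the tool pointing down it reaches from about 0.35 to 0.85 m from the base axis. Payload 8.1 kg.
Tool frame: the origin (TCP) lies midway between the tips of the shut fingers; the grasp point (between the pads) lies 19 mm behind it; z points along the fingers, y is the line along which they close (so a half turn about z gives the same grasp; the last joint's range is limited). The gripper opens to 93 mm and grips with 3 to 60 N. Pads are 15 mm wide; open, the fingers measure 128 mm over their backs; the gripper's body (75 mm by 188 mm) begins 65 mm behind the grasp point.
Start: joints at [1.163, 0.13, 1.488, -0, 1.523, -0.085], TCP at [0.19, 0.569, 0.219] pointing down, gripper open.
Joint ranges: [-2.96, 2.96], [-0.89, 2.26], [0.02, 2.5], [-1.34, 4.48], [0, 2.73], [-2.66, 2.66]. Speed limits (rad/s): [2.39, 2.39, 2.79, 3.14, 3.14, 3.14].

### API

Orientations are given as a unit quaternion [w, x, y, z].
In Python, from workcell import env gives the robot as it stands. The module is installed in compiled form; this text tells all that it offers. Calls block until the motion is done:
- env.movep(position, orientation): joint-space move of the TCP to a pose.
- env.move_l(position, vel=0.15, rotation=None): straight line of the TCP; rotation=None keeps the orientation; vel is the mean speed in m/s.
- env.goto_joints(angles): joint-space move.
- env.command_gripper(opening, f_grip=None): finger opening in m; f_grip is the grip in N (None keeps the last); returns when the fingers have stopped.
- env.wait(seconds).
- env.inverse_kinematics(position, orientation): joint angles nearest the present ones, or None.
- env.snapshot(name): name is "side" or "top"; returns a dict with "pixels" (400x640x3 uint8, red, green, blue), "intrinsics" (3x3 intrinsics, pixels), "world_from_camera" (4x4, takes a point from camera to world coordinates). Camera axes: x right, y down, z forward; pixel columns grow to the right and rows downward; lengths in m; the calibration is good to about 2 mm. A picture is of the moment at which its call begins. There is no depth.
A pose or a line that the arm cannot do raises env.Unreachable and nothing moves.
- env.sign_off(): hands the job in; it is judged then, once.
Trained networks look in a picture, given as the dict that the camera call returned (one of the last four; its "shot" number tells which), for a name from the list of things; names that differ only in an ending like _2 or _b are one class to them, and where a whole thing is asked for, a point or a joint stands for the part that bears it (a point fixed in the world has none). Each returns a list of dicts, best first, with "score" (0 to 1); they miss things now and then, are a little off and sometimes report something else, mostly with a low value. They report only what shows in the picture. A call takes as long as a camera call. They do not tell look-alikes from the thing itself.
- env.look_for(label, picture): "position" ([row, column] in pixels, amid what is visible of it).
Readings, each from a call of its own:
- env.current_clock(): time.
- env.current_joint_positions(): joint angles.
- env.current_joint_vel(): joint speeds.
- env.current_joint_efforts(): joint torques, N m.
- env.current_tcp_pos(): TCP position.
- env.current_tcp_rot(): TCP orientation.
- env.current_force(): force on the tool from outside, world axes, zero at the start.
- env.current_torque(): the same for the moment, N m.
- env.current_finger_gap(): finger opening in m.
- env.current_finger_force(): force on a finger pad.
Only numpy, scipy, OpenCV 4.12 (cv2) and the standard library are available. Lean on these libraries where they do the work, as an engineer would, in place of code of your own. Each camera call takes 0.05 s, during which the arm holds its last target. There are 200 camera calls.

## Working session

There is one attempt and no reset: what is moved stays moved. The work goes in short steps, each a Python script; the robot and the scene stay as the last script left them, time stands still between calls to the robot, and variables do not carry over. Pictures are saved under pics/ and viewed, at most 10 in all, crops included, and the job is handed in when it is done.

```bash
mkdir -p pics; python3 - <<'E'
from workcell import env
import cv2,numpy as np
for n in("side","top"):
    s=env.snapshot(n); cv2.imwrite(f"pics/{n}0.png",s["pixels"][:,:,::-1])
    print(n,np.round(s["intrinsics"],1).tolist(),np.round(s["world_from_camera"],4).tolist())
    np.savez(f"{n}.npz",K=s["intrinsics"],T=s["world_from_camera"])
    for l in("roll_box","flap","ramp","lip_edge","flap_edge","roll"):
        try: print(l,[(np.round(d["position"]).tolist(),round(d["score"],2)) for d in env.look_for(l,s)][:3])
        except Exception as e: print(l,e)
print(env.current_clock(),env.current_tcp_rot())
E
```

```text
side [[379.9, 0.0, 314.2], [0.0, 379.9, 196.2], [0.0, 0.0, 1.0]] [[0.9135, 0.3602, -0.1892, 0.7582], [0.4069, -0.8047, 0.4323, -0.4594], [0.0035, -0.4719, -0.8817, 0.9856], [0.0, 0.0, 0.0, 1.0]]
roll_box [([237.0, 282.0], 0.57)]
flap [([237.0, 282.0], 0.71), ([222.0, 273.0], 0.7)]
ramp [([222.0, 271.0], 0.56), ([237.0, 282.0], 0.46)]
lip_edge [([236.0, 283.0], 0.78)]
flap_edge [([221.0, 274.0], 0.96)]
roll [([234.0, 298.0], 0.9), ([149.0, 326.0], 0.77)]
top [[493.2, 0.0, 309.7], [0.0, 493.2, 197.0], [0.0, 0.0, 1.0]] [[0.4033, -0.8283, 0.389, -0.0561], [-0.9151, -0.3662, 0.1691, -0.2725], [0.0024, -0.4241, -0.9056, 1.5766], [0.0, 0.0, 0.0, 1.0]]
roll_box [([226.0, 338.0], 0.68)]
flap [([226.0, 341.0], 0.79)]
ramp [([228.0, 343.0], 0.77)]
lip_edge [([227.0, 341.0], 0.76)]
flap_edge [([226.0, 346.0], 0.75), ([150.0, 331.0], 0.17)]
roll [([219.0, 338.0], 0.89)]
0.7 [9.08215432e-06 1.60691307e-01 9.87004713e-01 8.44070463e-06]
```

View pics/side0.png

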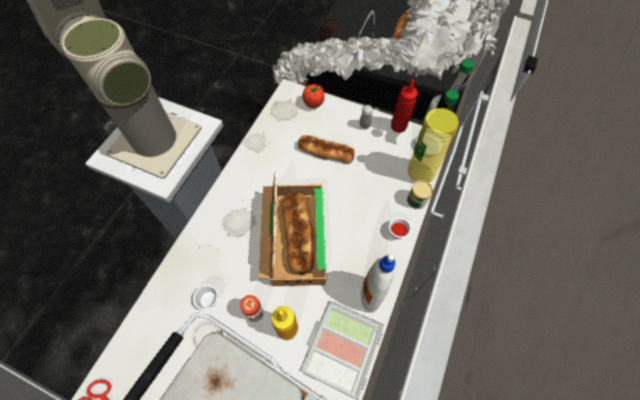

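View pics/top0.png

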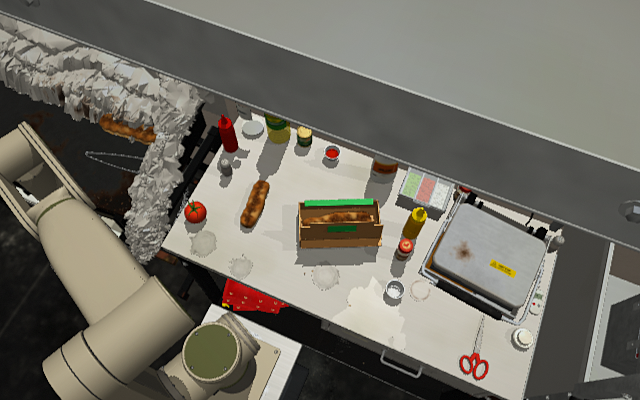

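The side picture shows the box around (237,295), with the flap upright on its left and the green lip at column ~321. In the top picture the lip is at about (203,337) and the ramp at (229,341). There is only one box; the roll at (149,326) in the side picture is the loose look-alike, and the one meant lies in the box.

```bash
cat > h.py <<'E'
import numpy as np,cv2
def onplane(K,T,uv,z):
    uv=np.atleast_2d(uv); d=np.c_[uv,np.ones(len(uv))]@np.linalg.inv(K).T@T[:3,:3].T
    return T[:3,3]+d*((z-T[2,3])/d[:,2])[:,None]
def proj(K,T,P):
    p=(np.atleast_2d(P)-T[:3,3])@T[:3,:3]@K.T; return p[:,:2]/p[:,2:]
E
python3 - <<'E'
from h import *
for n,(r0,r1,c0,c1) in {"side":(165,305,240,350),"top":(185,260,280,400)}.items():
    im=cv2.imread(f"pics/{n}0.png"); d=np.load(n+".npz");K,T=d["K"],d["T"]
    hsv=cv2.cvtColor(im,cv2.COLOR_BGR2HSV)
    m=cv2.inRange(hsv,(55,120,50),(85,255,255)); m2=np.zeros_like(m); m2[r0:r1,c0:c1]=m[r0:r1,c0:c1]
    N,lab,st,ce=cv2.connectedComponentsWithStats(m2)
    for i in range(1,N):
        if st[i,4]<15: continue
        ys,xs=np.where(lab==i)
        P=onplane(K,T,np.c_[xs,ys].astype(float),.0755)[:,:2]
        rc=cv2.minAreaRect((P*1000).astype(np.float32))
        print(n,st[i].tolist(),ce[i].round(1),"rect mm",np.round(rc[0],1),np.round(rc[1],1),round(rc[2],2), "cent",P.mean(0).round(4))
        e,v=np.linalg.eigh(np.cov(P.T)); print("  long dir ang",np.degrees(np.arctan2(*v[::-1,1])).round(2))
    cv2.imwrite(f"pics/{n}c.png",cv2.resize(im[r0:r1,c0:c1],None,fx=5,fy=4 if n=="side" else 5,interpolation=cv2.INTER_CUBIC))
E
```

```text
side [315, 188, 10, 82, 601] [319.3 229.3] rect mm [611.1 -89.1] [ 19.3 229.4] 25.49 cent [ 0.6139 -0.0949]
  long dir ang 115.53
side [270, 202, 3, 33, 50] [271.  218.7] rect mm [ 485.1 -118.3] [ 3.6 92.8] 24.77 cent [ 0.4862 -0.1207]
  long dir ang 115.04
top [304, 199, 70, 8, 405] [338.6 202.2] rect mm [610.3 -87.9] [ 21.7 230.5] 25.59 cent [ 0.6106 -0.0884]
  long dir ang 115.49
top [328, 226, 28, 6, 156] [341.1 228.3] rect mm [ 527.  -133.1] [17.5 88.6] 23.84 cent [ 0.5269 -0.1316]
  long dir ang 115.46
```

```bash
python3 -c "
import cv2,numpy as np
a=cv2.imread('pics/sidec.png');b=cv2.imread('pics/topc.png');
b=cv2.resize(b,(550,344));a=cv2.resize(a,(320,407))
a=cv2.resize(cv2.imread('pics/sidec.png'),(270,344))
cv2.imwrite('pics/both.png',np.hstack([a,b])[:, :800])"
```

```text
(no output)
```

View pics/both.png

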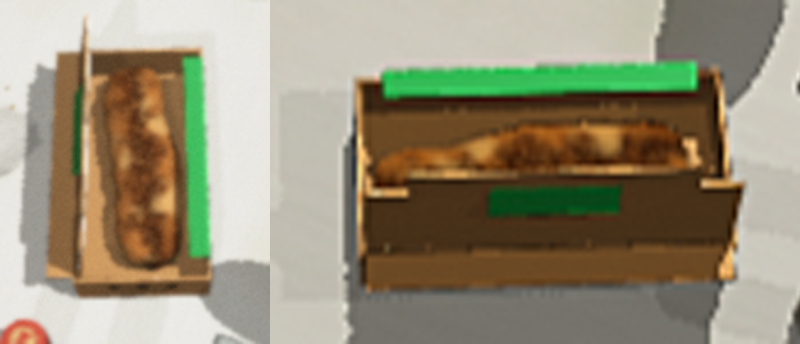

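The crops confirm it: box yaw is about 25.5°, the flap is upright, the strip overhangs at the rear, and the ramp sits on the outer (robot) side. I'll approach behind the flap with the fingers shut, then fold it along an arc.

```bash
cat >> h.py <<'E'
from workcell import env
Y=np.radians(25.5); C,S=np.cos(Y),np.sin(Y); R=np.array([[C,-S],[S,C]])
O=np.array([.6105,-.0885])-R@[.059,0]
Q=[0,np.cos(np.pi/2+Y/2),np.sin(np.pi/2+Y/2),0]
A=.0075 # half finger depth
def W(xc,z): return [*(O+R@[xc-A,0]),z]   # TCP for the front-bottom corner at box x, z
def rep(t=""):
    p=np.array(env.current_tcp_pos()); b=R.T@(p[:2]-O); f=np.array(env.current_force()); fb=R.T@f[:2]
    print(t,"t%.1f corner x%.1f y%.1f z%.1f | Fx%.1f Fy%.1f Fz%.1f"%(env.current_clock(),(b[0]+A)*1e3,b[1]*1e3,p[2]*1e3,*fb,f[2]),flush=True)
    return fb[0],f[2]
E
python3 - <<'E'
from h import *
env.command_gripper(0.0)
env.movep(W(-.115,.20),Q); rep("above")
env.move_l(W(-.115,.112),.12); rep("low")
r=.045
for th in np.radians([90,75,60,45,35]):
    c,s=np.cos(th),np.sin(th)
    env.move_l(W(-.068+r*c-.0025*s,.065+r*s+.0025*c),.08); rep(np.degrees(th).round())
for n in("side","top"):
    q=env.snapshot(n); im=q["pixels"][:,:,::-1]; cv2.imwrite(f"pics/{n}1.png",im)
a=cv2.imread("pics/side1.png")[165:305,240:350];b=cv2.imread("pics/top1.png")[170:260,280:400]
cv2.imwrite("pics/b1.png",np.hstack([cv2.resize(a,(314,400)),cv2.resize(b,(480,400))]))
E
```

```text
above t4.9 corner x-114.6 y0.3 z200.0 | Fx-0.0 Fy0.4 Fz-0.3
low t5.8 corner x-114.6 y-0.4 z112.8 | Fx-0.5 Fy-0.1 Fz-0.3
90.0 t6.5 corner x-70.6 y0.2 z109.8 | Fx0.1 Fy0.4 Fz0.1
75.0 t6.8 corner x-58.6 y0.0 z109.1 | Fx-0.3 Fy0.2 Fz0.1
60.0 t7.1 corner x-47.6 y0.2 z105.0 | Fx-0.8 Fy-0.6 Fz-0.3
45.0 t7.4 corner x-38.0 y0.2 z98.2 | Fx-0.9 Fy0.4 Fz0.0
35.0 t7.6 corner x-32.6 y0.1 z92.6 | Fx-1.1 Fy0.0 Fz1.2
```

View pics/b1.png

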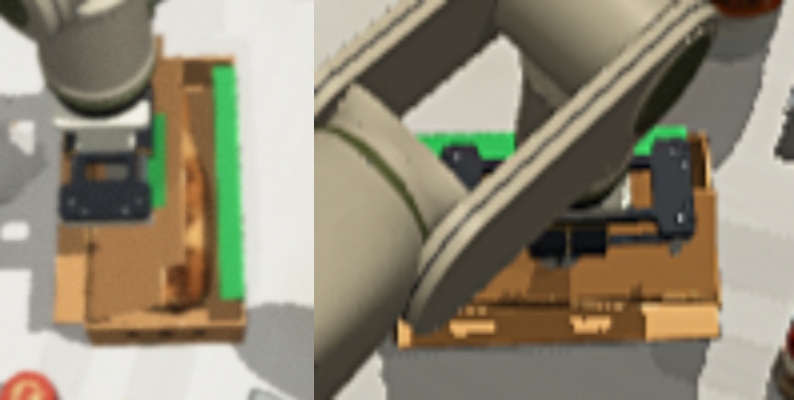

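The flap is folding correctly: it is brown side up with the ramp ahead of the fingers, and the strip still overhangs at the rear. Next I'll fold it flat, press, and push forward while checking the force.

```bash
python3 - <<'E'
from h import *
r=.045
for th in np.radians([25,15,8,3]):
    c,s=np.cos(th),np.sin(th)
    env.move_l(W(-.068+r*c-.0025*s,.065+r*s+.0025*c),.05); rep(np.degrees(th).round())
x=-.023; z=.0680
for _ in range(8):
    env.move_l(W(x,z),.03); fx,fz=rep("press")
    if fz>4.5: break
    z-=.0006
env.wait(.1); fx,fz=rep("down")
np.save("z.npy",z)
# forward until ramp contact
while x<-.002:
    x+=.002; env.move_l(W(x,z),.03); fx,fz=rep("fwd")
    if fx<-6: break
np.save("x.npy",x)
E
```

```text
25.0 t8.1 corner x-28.2 y0.1 z86.0 | Fx0.9 Fy0.2 Fz0.2
15.0 t8.4 corner x-25.1 y0.1 z78.7 | Fx-0.5 Fy-0.2 Fz1.7
8.0 t8.6 corner x-23.7 y0.0 z73.5 | Fx0.6 Fy-0.5 Fz1.1
3.0 t8.9 corner x-23.1 y0.0 z69.7 | Fx1.3 Fy-1.0 Fz1.1
press t9.1 corner x-22.9 y-0.0 z68.0 | Fx0.6 Fy0.3 Fz0.9
press t9.4 corner x-22.9 y-0.1 z67.7 | Fx-0.4 Fy0.1 Fz4.6
down t9.5 corner x-22.9 y-0.1 z67.7 | Fx-0.7 Fy1.5 Fz5.2
fwd t9.7 corner x-21.0 y-0.0 z67.7 | Fx-0.8 Fy1.8 Fz5.9
fwd t10.0 corner x-19.0 y-0.1 z67.7 | Fx-1.3 Fy1.3 Fz6.3
fwd t10.2 corner x-17.0 y-0.0 z67.7 | Fx-0.5 Fy1.3 Fz6.8
fwd t10.5 corner x-15.0 y-0.0 z67.7 | Fx-0.8 Fy1.0 Fz6.4
fwd t10.7 corner x-13.0 y-0.1 z67.7 | Fx-0.9 Fy1.2 Fz5.3
fwd t11.0 corner x-11.0 y-0.1 z67.7 | Fx-1.8 Fy0.9 Fz6.3
fwd t11.2 corner x-9.0 y-0.1 z67.7 | Fx-1.5 Fy0.6 Fz5.2
fwd t11.5 corner x-7.0 y-0.0 z67.7 | Fx-1.2 Fy0.8 Fz6.2
fwd t11.7 corner x-5.0 y-0.0 z67.7 | Fx-0.6 Fy0.7 Fz5.9
fwd t12.0 corner x-3.0 y-0.1 z67.7 | Fx-1.3 Fy1.8 Fz5.3
fwd t12.2 corner x-1.0 y-0.0 z67.7 | Fx-1.4 Fy2.1 Fz4.9
```

```bash
python3 - <<'E'
from h import *
x=float(np.load("x.npy")); z=float(np.load("z.npy"))
while x<.034:
    x+=.002; env.move_l(W(x,z),.03); fx,fz=rep("fwd")
    if fx<-8 or fz<1.5: break
np.save("x.npy",x)
for n in("side","top"):
    cv2.imwrite(f"pics/{n}2.png",env.snapshot(n)["pixels"][:,:,::-1])
a=cv2.imread("pics/side2.png")[165:305,240:350];b=cv2.imread("pics/top2.png")[170:260,280:400]
cv2.imwrite("pics/b2.png",np.hstack([cv2.resize(a,(314,400)),cv2.resize(b,(480,400))]))
E
```

```text
fwd t12.5 corner x1.0 y-0.1 z67.7 | Fx-0.2 Fy0.4 Fz5.9
fwd t12.7 corner x3.0 y-0.0 z67.7 | Fx-2.2 Fy0.7 Fz5.4
fwd t13.0 corner x4.4 y-0.1 z67.7 | Fx-4.7 Fy-0.0 Fz8.1
fwd t13.2 corner x6.2 y-0.3 z67.6 | Fx-5.1 Fy-0.1 Fz7.9
fwd t13.5 corner x8.2 y-0.4 z67.7 | Fx-4.1 Fy0.0 Fz7.9
fwd t13.7 corner x10.2 y-0.4 z67.7 | Fx-4.6 Fy-0.2 Fz6.9
fwd t14.0 corner x12.3 y-0.4 z67.7 | Fx-4.4 Fy-0.3 Fz6.5
fwd t14.2 corner x14.3 y-0.4 z67.7 | Fx-4.3 Fy0.6 Fz6.9
fwd t14.5 corner x16.2 y-0.4 z67.7 | Fx-4.7 Fy-1.2 Fz7.1
fwd t14.7 corner x18.1 y-0.4 z67.6 | Fx-4.9 Fy-0.9 Fz6.4
fwd t15.0 corner x18.4 y-0.4 z67.5 | Fx-14.9 Fy-0.0 Fz11.6
```

View pics/b2.png

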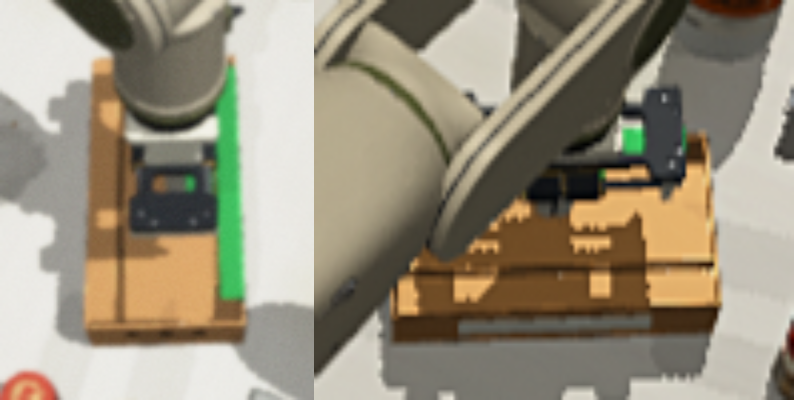

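```bash
python3 - <<'E'
from h import *
out=[]
for n in("side","top"):
    d=np.load(n+".npz"); im=cv2.imread(f"pics/{n}2.png"); 
    r0,r1,c0,c1=(165,305,240,350) if n=="side" else (170,260,280,400)
    sz=(370,471) if n=="side" else (425,471)
    k=np.array([sz[0]/(c1-c0),sz[1]/(r1-r0)]); big=cv2.resize(im[r0:r1,c0:c1],sz,interpolation=cv2.INTER_CUBIC)
    # strip rear edge / hinge for slide 28 (red) and 14 (blue), drawn only over y=-135..-60
    for sl,col in((.028,(0,0,255)),(.014,(255,0,0))):
        for xb in(-.098+sl,-.068+sl):
            P=[[*(O+R@[xb,y]),.067] for y in(-.135,-.07)]
            p=(proj(d["K"],d["T"],P)-[c0,r0]+.5)*k
            cv2.line(big,*[tuple(int(v) for v in q) for q in p],col,1)
    out.append(big)
cv2.imwrite("pics/ov.png",np.hstack(out))
E
```

```text
(no output)
```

View pics/ov.png

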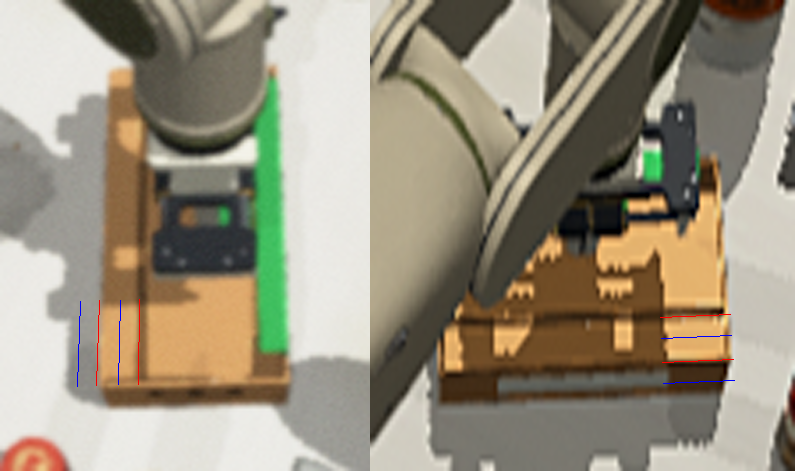

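The red lines (slide 28 mm) match the hinge seam and the strip's rear edge in both views, and the force rose sharply at the stop, so the strip is home. Releasing.

```bash
python3 - <<'E'
from h import *
env.move_l(W(.0165,.0685),.03); rep("ease")
env.move_l(W(.013,.0745),.04); rep("up")
env.move_l(W(.005,.16),.1); env.move_l(W(-.10,.26),.2); env.wait(.3); rep("clear")
env.movep([.25,.45,.30],Q); rep("away")
for n in("side","top"):
    cv2.imwrite(f"pics/{n}3.png",env.snapshot(n)["pixels"][:,:,::-1])
a=cv2.imread("pics/side3.png")[165:305,240:350];b=cv2.imread("pics/top3.png")[170:260,280:400]
cv2.imwrite("pics/b3.png",np.hstack([cv2.resize(a,(314,400)),cv2.resize(b,(480,400))]))
E
```

```text
ease t15.4 corner x16.2 y-0.0 z68.3 | Fx-1.8 Fy-0.5 Fz2.6
up t15.7 corner x13.1 y0.0 z74.7 | Fx0.1 Fy-0.3 Fz-0.1
clear t17.9 corner x-99.8 y0.4 z259.1 | Fx-0.5 Fy0.2 Fz-0.3
away t20.2 corner x-26.6 y640.5 z299.9 | Fx-1.0 Fy-0.4 Fz-0.2
```

View pics/b3.png

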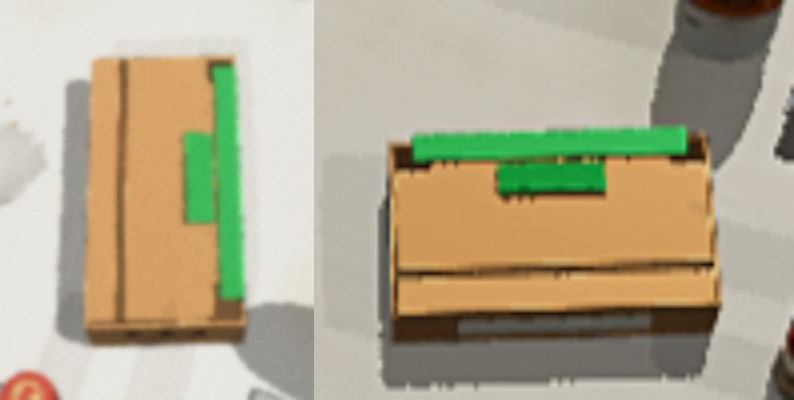

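The box is shut: the tongue is under the lip, the strip is flush with the near wall, and the flap lies flat with the robot clear.

```bash
python3 -c "
from workcell import env
print(env.sign_off())"
```

```text
the job is handed in; nothing more can be done
None
```

The takeaway box is closed: the flap lies flat with its edge pushed fully home under the green lip, which held it after I let go, and the job is handed in; the sign-off gave no verdict.

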